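# Mount a guide roller in its sprung bed and clamp it with U-bolts

## Robot

A 6-joint arm with a two-finger parallel gripper is mounted at the origin on a cart in front of the work surface, level with it; the furniture and walls round the work are solid. World frame = base frame: x ahead of the robot, y to its left, z up, the work surface at z = 0. Lengths are in m, angles in rad, forces in N, time in s.
With the tool pointing down it reaches from about 0.35 to 0.85 m from the base axis. Payload 8.1 kg.
Tool frame: the origin (TCP) lies at the centre of the arm's flange, where the gripper is bolted on; the fingertips stand 186 mm ahead of it and the grasp point (between the pads) lies 167 mm ahead of it; z points along the fingers, y is the line along which they close (so a half turn about z gives the same grasp; the last joint's range is limited). The gripper opens to 93 mm and grips with 3 to 60 N. Pads are 15 mm wide; open, the fingers measure 128 mm over their backs; the gripper's body (75 mm by 188 mm) begins 65 mm behind the grasp point.
Start: joints at [1.176, 0.13, 1.488, -0, 1.523, -0.085], TCP at [0.183, 0.571, 0.405] pointing down, gripper open.
Joint ranges: [-2.96, 2.96], [-0.89, 2.26], [0.02, 2.5], [-1.34, 4.48], [0, 2.73], [-2.66, 2.66]. Speed limits (rad/s): [2.39, 2.39, 2.79, 3.14, 3.14, 3.14].

## Interface

Orientations are given as a rotation vector (axis times angle).
In Python, from plant import robot gives the robot as it stands.
- The arm moves only by the tool apply_moves, never from a script. Its argument "series" is a list of rows, each a list of 2 entries, a list of its own where there are three numbers: the shift along the tool's x, y, z in mm, then the turn, a rotation vector about the tool's x, y, z in rad. A call has 1 to 12 rows; each row shifts and turns the commanded pose from where the row before left it, along the tool's axes as they then stand; what a row does not reach is not made up. A row lasts 1/12 s, in which the tool goes at most 41.7 mm and 7.16 degrees, less where a joint would pass 70% of its speed; a pose out of reach is approached as far as the arm can. A call is refused whole if a number of a shift passes 41.7 or a number of a turn 0.125, either way. A call with a gripper value outside its range is refused whole. "claw" is the opening, from 0 (shut) to 1 (fully open), set as the call begins (left out, the last holds). The fingers move at their own pace and stop on an object; "newtons" is the grip in N (left out, the last holds). Time passes only in rows, so rows that do not move let the fingers close. It gives the time, the measured TCP pose, the force, the opening and the grip force at its end, in the units of the state.
- robot.read_state(): the state, without advancing time (a new reading comes with each control period).
- robot.read_camera(name): name is "side" or "top" or "wrist"; returns (picture, depth): 420x560x3 uint8, blue, green, red; 420x560 float32, m along the optical axis (not along the pixel's ray), 0 where there is no reading.
- robot.calibration(name): a dict with "fx", "fy", "cx", "cy" (pixels), "extrinsics" (4x4, takes a point from world to camera coordinates). Camera axes: x right, y down, z forward; pixel columns grow to the right and rows downward; lengths in m; the calibration is good to about 2 mm. A picture is of the moment at which its call begins: read the wrist's pose just before it. calibration takes no time and is no camera call; for the wrist camera it gives the pose at the moment of the call.
- robot.close_job(): hands the job in; it is judged then, once.
The state is a dict: "t": time; "q": joint angles; "dq": joint speeds; "joint_torque": joint torques, N m; "tool_pos": TCP position; "orientation": TCP orientation; "force": force on the tool from outside, world axes, zero at the start; "wrist_torque": the same for the moment, N m; "opening": finger opening in m; "gripper_force": force on a finger pad.
Only numpy, scipy, OpenCV 4.12 (cv2) and the standard library are available. Lean on these libraries where they do the work, as an engineer would, in place of code of your own. Each camera call takes 0.05 s, during which the arm holds its last target. There are 200 camera calls.

## Task

Mount the guide roller on the green hold-down fixture: lay it in the sprung bed, hold it down until both brass latches have snapped in over the tongues at its ends, then let go. After that take each U-bolt out of the blue bin (there may be three or four) and pass it down astride the roller, both legs through a facing pair of rail holes, until its collars rest on the rails; any free pair of holes will do. Leave the mug, the spring clamp and the masking tape where they are.

Things in the scene. Friction and masses are not known exactly. Their poses are not given: they have to be found in the camera images.
- fixture: green hold-down fixture, fixed, 94 x 290 x 72 mm; origin: centre of its underside on the table; y axis along its length. Two level steel rails, 28 mm wide, 176 mm long along y, centred at x = -30 and 30 mm, z = 22 to 40 mm, each with four round 13 mm through holes. The sprung bed lies between them; end posts at y = +/-130 to 145 mm carry the latches
- bed (a joint): travel of the sprung bed, m: 0 = up, grows as pressed, stop 0.022; springs back unless latched. End blocks of the roller go in its pockets at y = +/-105 mm (2 mm play, flared cheeks 12 mm high, floor 61 mm above the table when up; roller centre then 77 mm up). The latches catch at 0.018: press 2 to 3 mm beyond and wait; takes 10 to 16 N
- latch_left (a joint): brass latch bolt at the fixture's +y end, m: 0 = fully in, as also when idle; pushed out to 0.014. Its nose slopes on top: the roller's tongue going down pushes it out about 7 mm, then it comes back in about 0.3 s over the tongue and keeps it down. Nose 20 mm wide, from 49 to 64 mm above the table
- latch_right (a joint): the same latch at the fixture's -y end
- roller_seat (a point): where the roller's centre lies when latched down: middle of the fixture, 59 mm above the table
- station_0 (a point): midpoint between the two rail holes of pair 0 (one 30 mm to either side along the fixture's x axis), at the rails' top face, 40 mm above the table; the next pair is 46 mm away along y
- station_1 (a point): midpoint between the two rail holes of pair 1 (one 30 mm to either side along the fixture's x axis), at the rails' top face, 40 mm above the table; the next pair is 46 mm away along y
- station_2 (a point): midpoint between the two rail holes of pair 2 (one 30 mm to either side along the fixture's x axis), at the rails' top face, 40 mm above the table; the next pair is 46 mm away along y
- station_3 (a point): midpoint between the two rail holes of pair 3 (one 30 mm to either side along the fixture's x axis), at the rails' top face, 40 mm above the table; the next pair is 46 mm away along y
- roller_center (a point): centre of the guide roller: steel tube of 28 mm diameter, 196 mm long, between black square end blocks 32 x 14 x 32 mm, each with a flat tongue 10 mm long, 6 mm thick at its foot (244 mm in all), 0.28 to 0.44 kg. y axis along it, z up, both ways round equal. Starts on the table on its blocks, centre 16 mm up, and does not roll. Grasp the tube in the middle. Latched, the tube's top is 73 mm above the table
- bin: blue bin, fixed, 100 x 222 x 40 mm, walls 3 mm, open on top; origin: centre of its underside; y along its length. A wooden stock rail along its middle, 34 mm wide, top 82 mm above the table, with four V notches 54 mm apart, 11 mm deep; a U-bolt hangs astride it at each, its crown bar in the notch
- ubolt_0_tab (a point): point in the orange grip tab of a U-bolt (None if absent). Tab 26 (x) x 10 (y) x 42 mm, reaching 12 mm above and 30 below it; grasp across y. Two round-tipped 9 mm legs at x = +/-30 mm end 96 mm below it, crown underside 34 mm below, undersides of the 18 mm collars (they land on the rails) 72 mm below. 0.09 kg. This point is about 107 mm above the table in the bin, 112 mm when seated
- ubolt_1_tab (a point): point in the orange grip tab of a U-bolt (None if absent). Tab 26 (x) x 10 (y) x 42 mm, reaching 12 mm above and 30 below it; grasp across y. Two round-tipped 9 mm legs at x = +/-30 mm end 96 mm below it, crown underside 34 mm below, undersides of the 18 mm collars (they land on the rails) 72 mm below. 0.09 kg. This point is about 107 mm above the table in the bin, 112 mm when seated
- ubolt_2_tab (a point): point in the orange grip tab of a U-bolt (None if absent). Tab 26 (x) x 10 (y) x 42 mm, reaching 12 mm above and 30 below it; grasp across y. Two round-tipped 9 mm legs at x = +/-30 mm end 96 mm below it, crown underside 34 mm below, undersides of the 18 mm collars (they land on the rails) 72 mm below. 0.09 kg. This point is about 107 mm above the table in the bin, 112 mm when seated
- ubolt_3_tab (a point): point in the orange grip tab of a U-bolt (None if absent). Tab 26 (x) x 10 (y) x 42 mm, reaching 12 mm above and 30 below it; grasp across y. Two round-tipped 9 mm legs at x = +/-30 mm end 96 mm below it, crown underside 34 mm below, undersides of the 18 mm collars (they land on the rails) 72 mm below. 0.09 kg. This point is about 107 mm above the table in the bin, 112 mm when seated
- mug: dark mug, 82 x 119 x 107 mm, a bystander; origin at its underside
- spring_clamp: orange spring clamp, 58 x 111 x 21 mm, lying on the table, a bystander; origin at its underside
- masking_tape: white roll of masking tape, 107 x 107 x 25 mm, lying on the red-edged folder, a bystander; origin at its underside

How it is judged:
By the outcome, as a careful person would: the job done as asked, in the order asked, and still so for the second after the job is handed in, with the robot touching nothing.
Of ubolt_0, ubolt_1, ubolt_2, ubolt_3 only 3 to 4 are there at a start; the rules pass over those that are not, and their reading is None.
At some moment in a run one of roller, ubolt_0, ubolt_1, ubolt_2, ubolt_3 may be knocked a few centimetres aside while the robot is not near it.
It also fails if it takes over 200 s, if anything falls off the work surface, if the arm or the gripper's body presses on something with over 40 N, if the wrist force passes 120 N, or if a joint passes its speed limit or range.

## Working session

There is one attempt and no reset: what is moved stays moved. The work goes in short steps, Python scripts to look and compute and a tool call to move; the robot and the scene stay as the last step left them, time stands still between calls to the robot, and variables do not carry over. Pictures are saved under pics/ and viewed, at most 14 in all, crops included, and the job is handed in when it is done.

Besides the shell and the picture viewer there is one more tool, called after ">>>" as name(argument=value, ...) on one line, values as JSON. apply_moves: Moves the arm, as the interface text tells. Its arguments: {"type":"object","properties":{"series":{"type":"array"},"claw":{"type":"number"},"newtons":{"type":"number"}},"required":["series"]}

```bash
mkdir -p pics
cat > h.py <<'E'
import numpy as np, cv2
from scipy.spatial.transform import Rotation as R
from plant import robot
np.set_printoptions(precision=4,suppress=True)
def snap(name,fn):
    s=robot.read_state(); c=robot.calibration(name); p,d=robot.read_camera(name)
    cv2.imwrite(f'pics/{fn}.png',p); np.savez(f'pics/{fn}.npz',p=p,d=d,T=c['extrinsics'],k=[c['fx'],c['fy'],c['cx'],c['cy']])
    return p,d,c
def load(fn):
    z=np.load(f'pics/{fn}.npz'); return z['p'],z['d'],z['T'],z['k']
def cloud(fn):
    p,d,T,k=load(fn); v,u=np.mgrid[:d.shape[0],:d.shape[1]]
    P=np.stack([(u-k[2])/k[0]*d,(v-k[3])/k[1]*d,d],-1)
    Ti=np.linalg.inv(T); W=P@Ti[:3,:3].T+Ti[:3,3]; W[d==0]=np.nan
    return W
def st():
    s=robot.read_state(); print({k:np.round(s[k],4) for k in ['t','q','tool_pos','orientation','force','opening','gripper_force']}); return s
E
python3 - <<'E'
from h import *
s=st()
print(R.from_rotvec(s['orientation']).as_matrix())
for n in ['top','side','wrist']:
    p,d,c=snap(n,n+'0'); print(n,c)
E
```

```text
{'t': np.float64(0.0), 'q': array([ 1.1756,  0.1312,  1.4893,  0.    ,  1.523 , -0.0854]), 'tool_pos': array([0.1828, 0.5712, 0.4037]), 'orientation': array([-0.4846, -3.1035,  0.0028]), 'force': array([-0.1439, -0.3651, -0.0983]), 'opening': np.float64(0.0928), 'gripper_force': np.float64(0.0)}
[[-0.9524  0.3049 -0.0007]
 [ 0.3049  0.9524 -0.0017]
 [ 0.0002 -0.0018 -1.    ]]
top {'fx': 404.305794252026, 'fy': 404.305794252026, 'cx': 280.6967674709136, 'cy': 208.90309548607934, 'extrinsics': array([[ 0.0273, -0.9996,  0.0124, -0.0096],
       [-0.9837, -0.0291, -0.1777,  0.5889],
       [ 0.1779, -0.0073, -0.984 ,  0.9342],
       [ 0.    ,  0.    ,  0.    ,  1.    ]])}
side {'fx': 444.1505547457515, 'fy': 444.1505547457515, 'cx': 266.2789180121964, 'cy': 205.83107848665975, 'extrinsics': array([[ 0.9985, -0.0546, -0.0037, -0.589 ],
       [-0.0268, -0.4295, -0.9027,  0.0953],
       [ 0.0477,  0.9014, -0.4303,  1.0928],
       [ 0.    ,  0.    ,  0.    ,  1.    ]])}
wrist {'fx': 346.66708050450023, 'fy': 346.66708050450023, 'cx': 279.2401637479123, 'cy': 208.5756255609301, 'extrinsics': array([[ 0.3052,  0.9523, -0.0008, -0.5994],
       [ 0.9166, -0.2935,  0.2716, -0.0325],
       [ 0.2584, -0.0837, -0.9624,  0.3891],
       [ 0.    ,  0.    ,  0.    ,  1.    ]])}
```

View pics/top0.png

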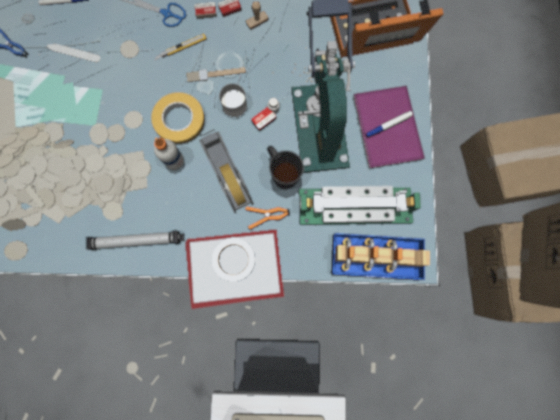

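View pics/side0.png

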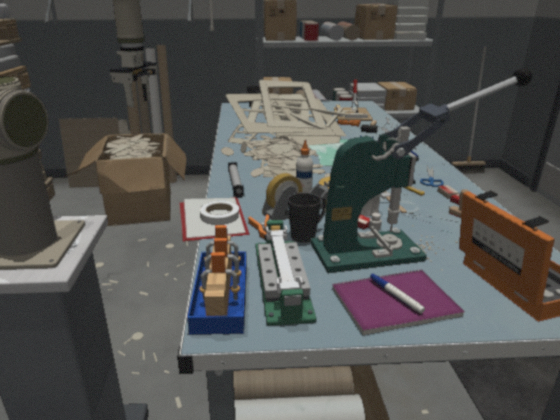

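The top view shows the roller at (135,240) and the fixture at (357,205). The bin is at (379,257) with three U-bolts at columns 347, 370 and 393. The mug is at (286,168), and the press is beside the fixture.

Run:
```python
from h import *
W=cloud('top0')
p,d,T,k=load('top0')
for n,(u,v) in dict(rollL=(95,241),rollM=(135,239),rollR=(175,238),fx=(357,203),postL=(304,203),postR=(412,204),latchL=(311,203),u0=(348,250),u1=(371,250),u2=(394,250),railU=(357,190),railD=(357,215),mug=(286,160),binr=(425,257),table=(250,190)).items():
    print(n,W[v,u])
hsv=cv2.cvtColor(p,cv2.COLOR_BGR2HSV)
b=(hsv[...,0]>105)&(hsv[...,0]<128)&(hsv[...,1]>150)&(np.arange(420)[:,None]>225)&(np.arange(560)>320)
b&=W[...,2]>0.03
print('bin',cv2.minAreaRect(W[b][:,:2].astype(np.float32)), b.sum())
# height map near fixture, x from .35 to .65
for n,(u,v) in {}.items(): pass
m=np.isfinite(W[...,2])
for x in np.arange(.44,.66,.02):
    row=[]
    for y in np.arange(-.36,0.02,.03):
        s=m&(abs(W[...,0]-x)<.01)&(abs(W[...,1]-y)<.015)
        row.append(int(1000*np.nanmax(W[...,2][s])) if s.any() else -1)
    print(round(x,2),row)
big=cv2.resize(p[170:290,290:440],None,fx=5,fy=5,interpolation=cv2.INTER_CUBIC); cv2.imwrite('pics/crop1.png',big)
```

```text
rollL [0.4997 0.4592 0.0305]
rollM [0.5074 0.3623 0.0303]
rollR [0.5122 0.2636 0.0344]
fx [ 0.6076 -0.1781  0.0603]
postL [ 0.6014 -0.0482  0.0726]
postR [ 0.6084 -0.3113  0.0637]
latchL [ 0.6047 -0.0662  0.0583]
u0 [ 0.4892 -0.1482  0.1041]
u1 [ 0.4915 -0.203   0.0938]
u2 [ 0.4932 -0.2567  0.0919]
railU [ 0.6444 -0.182   0.0418]
railD [ 0.5819 -0.1824  0.0377]
mug [ 0.7138 -0.0027  0.0512]
binr [ 0.4797 -0.3313  0.083 ]
table [ 0.646   0.0877 -0.0003]
bin ((0.4801381230354309, -0.23301878571510315), (0.22011537849903107, 0.09234477579593658), 88.01154327392578) 112
0.44 [3, 41, 42, 45, 42, 43, 43, 43, 44, 4, 4, 4, 8]
0.46 [5, 86, 85, 84, 85, 85, 84, 84, 76, 4, 4, 4, 6]
0.48 [2, 86, 86, 122, 87, 122, 86, 123, 86, 3, 3, 4, 5]
0.5 [40, 85, 84, 121, 85, 121, 85, 122, 83, 4, 4, 3, 7]
0.52 [41, 43, 40, 80, 43, 81, 8, 81, 42, 5, 4, 4, 4]
0.54 [4, 4, 42, 41, 42, 41, 42, 43, 41, 4, 3, 5, 4]
0.56 [4, 3, 5, 7, 44, 44, 42, 44, 45, 40, 20, 16, 4]
0.58 [4, 16, 17, 43, 45, 44, 44, 44, 44, 75, 74, 75, 24]
0.6 [5, 74, 75, 74, 62, 62, 63, 62, 63, 72, 74, 75, 21]
0.62 [3, 75, 73, 64, 64, 63, 63, 63, 62, 77, 75, 73, 3]
0.64 [4, 74, 76, 75, 45, 44, 43, 43, 44, 43, 19, 107, 110]
0.66 [4, 15, 20, 42, 42, 43, 43, 43, 43, 42, 13, 110, 41]
```

View pics/crop1.png

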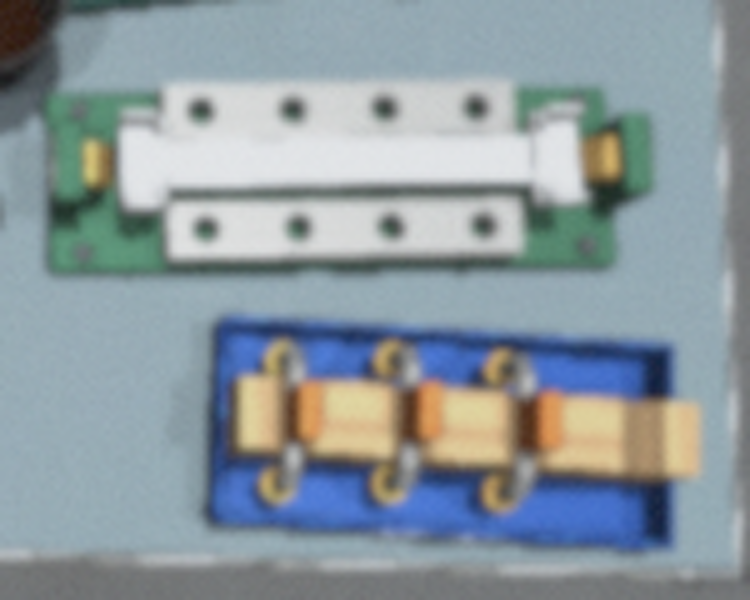

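```bash
cat >> h.py <<'E'
def ray(T,k,u,v,z):
    Ti=np.linalg.inv(T); r=Ti[:3,:3]@np.array([(u-k[2])/k[0],(v-k[3])/k[1],1]); o=Ti[:3,3]
    return o+r*(z-o[2])/r[2]
E
python3 - <<'E'
from h import *
W=cloud('top0'); p,d,T,k=load('top0')
a=[(201,110),(293,110),(386,110),(477,110)]; b=[(206,228),(298,228),(392,226),(484,225)]
M=[]
for i in range(4):
    A=ray(T,k,a[i][0]/5+290-.4,a[i][1]/5+170-.4,.040); B=ray(T,k,b[i][0]/5+290-.4,b[i][1]/5+170-.4,.040)
    print(A,B,(A+B)/2,np.linalg.norm(A-B)); M.append((A+B)/2)
M=np.array(M); print('mid',M.mean(0),'dir',(M[0]-M[3])/np.linalg.norm(M[0]-M[3])*1,np.linalg.norm(M[0]-M[3]))
m=np.isfinite(W[...,2])
for x in np.arange(.66,.86,.02):
    print(round(x,2),[int(1000*np.nanmax(np.r_[-.001,W[...,2][m&(abs(W[...,0]-x)<.01)&(abs(W[...,1]-y)<.015)]])) for y in np.arange(-.36,0.02,.03)])
# roller
s=m&(W[...,2]>.018)&(W[...,0]>.46)&(W[...,0]<.55)&(W[...,1]>.2)&(W[...,1]<.52)
r=cv2.minAreaRect(W[s][:,:2].astype(np.float32));print('roller',r,s.sum())
s&=W[...,2]<.04
c=W[s][:,:2];print(c.mean(0),np.linalg.svd(c-c.mean(0),full_matrices=False)[2][0],np.percentile(c[:,1],[0,100]))
# tabs
s=m&(W[...,2]>.1)&(W[...,0]>.43)&(W[...,0]<.55)&(W[...,1]<0)
for y0 in(-.15,-.2,-.255):
    t=s&(abs(W[...,1]-y0)<.025);print(np.median(W[t],0),W[t].min(0),W[t].max(0),t.sum())
E
```

```text
[ 0.6387 -0.1143  0.04  ] [ 0.5791 -0.1171  0.04  ] [ 0.6089 -0.1157  0.04  ] 0.05971198007485694
[ 0.6401 -0.1603  0.04  ] [ 0.5804 -0.1626  0.04  ] [ 0.6102 -0.1615  0.04  ] 0.05973978339941313
[ 0.6415 -0.2069  0.04  ] [ 0.5828 -0.2092  0.04  ] [ 0.6121 -0.2081  0.04  ] 0.05877255378871719
[ 0.6429 -0.2525  0.04  ] [ 0.5846 -0.2549  0.04  ] [ 0.6137 -0.2537  0.04  ] 0.05830498360538349
mid [ 0.6112 -0.1847  0.04  ] dir [-0.0352  0.9994  0.    ] 0.13808004273694321
0.66 [4, 15, 20, 42, 42, 43, 43, 43, 43, 42, 13, 110, 41]
0.68 [3, 3, 4, 3, 3, 4, 4, 4, 4, 4, 4, 110, 41]
0.7 [4, 4, 5, 4, 3, 5, 3, 21, 26, 26, 28, 109, 55]
0.72 [5, 4, 11, 15, 15, 16, 23, 33, 227, 239, 34, 109, 109]
0.74 [17, 16, 15, 16, 17, 15, 4, 35, 271, 274, 27, 25, -1]
0.76 [17, 17, 15, 17, 17, 15, 5, 25, 282, 283, 123, 26, 4]
0.78 [17, 17, 16, 15, 15, 16, 4, 26, 284, 286, 25, 25, 2]
0.8 [15, 16, 17, 15, 32, 32, 4, 23, 286, 287, 280, 26, 4]
0.82 [14, 16, 17, 32, 32, 25, 5, 2, 279, 281, 285, 34, 4]
0.84 [12, 25, 34, 32, 15, 14, 13, 1, 285, 286, 287, 275, 4]
roller ((0.5073320269584656, 0.3697311282157898), (0.03138534724712372, 0.22464165091514587), 5.908708095550537) 1059
[0.5065 0.3706] [ 0.1038 -0.9946] [0.2578 0.4824]
[ 0.4854 -0.151   0.1183] [ 0.4726 -0.1571  0.1004] [ 0.4976 -0.1477  0.1233] 68
[ 0.4867 -0.2049  0.1182] [ 0.4743 -0.211   0.1017] [ 0.4991 -0.2018  0.1227] 70
[ 0.4837 -0.2582  0.1176] [ 0.4713 -0.2649  0.1001] [ 0.4966 -0.2555  0.1225] 76
```

>>> apply_moves(series=[[[-30.8,-7.7,8.5],[0,0,0]],[[-30.8,-7.7,8.5],[0,0,0]],[[-30.8,-7.7,8.5],[0,0,0]],[[-30.8,-7.7,8.5],[0,0,0]],[[-30.8,-7.7,8.5],[0,0,0]],[[-30.8,-7.7,8.5],[0,0,0]],[[-30.8,-7.7,8.5],[0,0,0]],[[-30.8,-7.7,8.5],[0,0,0]],[[-30.8,-7.7,8.5],[0,0,0]],[[-30.8,-7.7,8.5],[0,0,0]],[[-30.8,-7.7,8.5],[0,0,0]],[[-30.8,-7.7,8.5],[0,0,0]]], claw=1)

```text
t: 1.15
tool_pos: [0.5078, 0.3696, 0.302]
orientation: [-0.485, -3.104, 0.001]
force: [-0.5, 1.4, 0.1]
opening: 0.0927
gripper_force: 0.0
```

>>> apply_moves(series=[[[0,0,0],[0,0,0.1157]],[[0,0,0],[0,0,0.1157]],[[0,0,0],[0,0,0.1157]],[[0,0,0],[0,0,0.1157]],[[0,0,0],[0,0,0.1157]],[[0,0,0],[0,0,0.1157]],[[0,0,0],[0,0,0.1157]],[[0,0,0],[0,0,0.1157]],[[0,0,0],[0,0,0.1157]],[[0,0,0],[0,0,0.1157]],[[0,0,0],[0,0,0]],[[0,0,0],[0,0,0]]])

```text
t: 2.15
tool_pos: [0.5066, 0.3707, 0.3024]
orientation: [-2.099, -2.338, 0.001]
force: [-0.2, -1.4, 0.4]
opening: 0.0934
gripper_force: 0.0
```

```bash
cat >> h.py <<'E'
def goto(x,y,zg,ang):
    """grasp-point target (m) and desired tool-y angle (deg, world). prints tool-frame shift mm (before turning) and turn"""
    s=robot.read_state(); Rm=R.from_rotvec(s['orientation']).as_matrix()
    w=np.array([x,y,zg+.167])-s['tool_pos']
    cur=np.degrees(np.arctan2(Rm[1,1],Rm[0,1]))
    tgt=R.from_euler('z',ang,degrees=True).as_matrix()@np.array([[0,1,0],[1,0,0],[0,0,-1.]])
    print('shift mm',Rm.T@w*1000,'yaw cur',cur,'turn rotvec',R.from_matrix(Rm.T@tgt).as_rotvec(),'t',s['t'],'F',s['force'])
E
python3 - <<'E'
from h import *
snap('wrist','w1'); snap('side','s1')
for n in ('w1','s1'):
    W=cloud(n); z=W[...,2]
    s=np.isfinite(z)&(z>.018)&(z<.045)&(W[...,0]>.44)&(W[...,0]<.57)&(W[...,1]>.2)&(W[...,1]<.52)
    c=W[s]; 
    r=cv2.minAreaRect(c[:,:2].astype(np.float32)); print(n,r,s.sum(),np.percentile(z[s],95))
    t=s&(abs(W[...,1]-.37)<.06)&(z>.024); print(np.median(W[t],0))
goto(.5065,.3706,.022,5.9)
E
```

```text
w1 ((0.5081995725631714, 0.38059061765670776), (0.0314374677836895, 0.2070412039756775), 6.282405376434326) 9379 0.031032989553602265
[0.5084 0.3759 0.0278]
s1 ((0.5090383291244507, 0.3659855127334595), (0.030741997063159943, 0.22259925305843353), 5.539411544799805) 265 0.03228588054296244
[0.5085 0.3653 0.0286]
shift mm [ -0.0906  -0.1522 113.527 ] yaw cur 6.170767918881285 turn rotvec [-0.0003  0.0002  0.0047] t 2.25 F [ 0.1098 -0.7019  0.344 ]
```

View pics/w1.png

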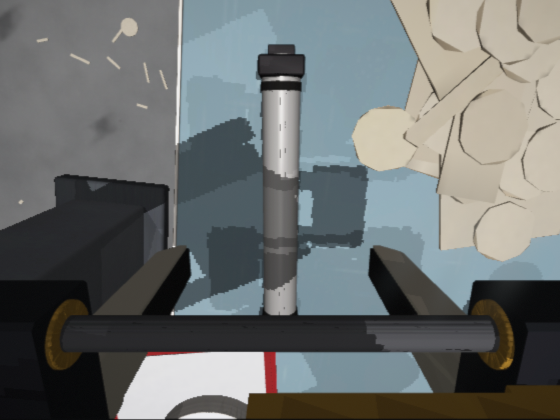

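The wrist view shows the roller upright between the fingers at column 281, far end at row 50. Next: descend and grip.

>>> apply_moves(series=[[[0,0.5,20],[0,0,0.005]],[[0,0.5,20],[0,0,0]],[[0,0,20],[0,0,0]],[[0,0,20],[0,0,0]],[[0,0,18],[0,0,0]],[[0,0,10],[0,0,0]],[[0,0,5],[0,0,0]],[[0,0,0],[0,0,0]],[[0,0,0],[0,0,0]]])

```text
t: 3.0
tool_pos: [0.5081, 0.3711, 0.1905]
orientation: [2.108, 2.329, 0.001]
force: [-0.1, 0.3, 1.4]
opening: 0.0929
gripper_force: 0.0
```

>>> apply_moves(series=[[[0,0,0],[0,0,0]],[[0,0,0],[0,0,0]],[[0,0,0],[0,0,0]],[[0,0,0],[0,0,0]],[[0,0,0],[0,0,0]],[[0,0,0],[0,0,0]],[[0,0,0],[0,0,0]],[[0,0,0],[0,0,0]],[[0,0,0],[0,0,0]],[[0,0,0],[0,0,0]]], claw=0, newtons=45)

```text
t: 3.83
tool_pos: [0.5077, 0.3709, 0.1897]
orientation: [-2.109, -2.329, 0.0]
force: [0.4, 0.0, -0.0]
opening: 0.0308
gripper_force: 0.0
```

>>> apply_moves(series=[[[0,0,-5],[0,0,0]],[[0,0,-20],[0,0,0]],[[0,0,-30],[0,0,0]],[[0,0,-30],[0,0,0]],[[0,0,-30],[0,0,0]],[[0,0,-25],[0,0,0]],[[0,0,0],[0,0,0]],[[0,0,0],[0,0,0]]])

```text
t: 4.5
tool_pos: [0.5081, 0.3712, 0.3314]
orientation: [2.108, 2.328, 0.005]
force: [-0.6, -0.0, -3.8]
opening: 0.027
gripper_force: 45.0
```

Run:
```python
from h import *
goto(.611,-.185,.130,2)
```

```text
shift mm [-563.6633   47.2201   33.6752] yaw cur 5.67725173002042 turn rotvec [ 0.0031 -0.0016  0.0642] t 4.5 F [-0.5603 -0.047  -3.8168]
```

>>> apply_moves(series=[[[-36,3,0],[0,0,0]],[[-38,3,0],[0,0,0]],[[-38,3,0],[0,0,0]],[[-38,3,0],[0,0,0]],[[-38,3,0],[0,0,0]],[[-38,3,0],[0,0,0]],[[-38,3,0],[0,0,0]],[[-38,3,0],[0,0,0]],[[-38,3,0],[0,0,0]],[[-38,3,0],[0,0,0]],[[-38,3,0],[0,0,0]],[[-38,3,0],[0,0,0]]])

```text
t: 5.5
tool_pos: [0.5874, -0.0791, 0.3264]
orientation: [-2.106, -2.326, 0.004]
force: [0.8, 0.0, -4.0]
opening: 0.0272
gripper_force: 45.0
```

>>> apply_moves(series=[[[-38,3,0],[0,0,0]],[[-38,3,0],[0,0,0]],[[-30,3,0],[0,0,0]],[[-3,1,0],[0,0,0.032]],[[0,0,0],[0,0,0.032]],[[0,0,0],[0,0,0]],[[0,0,0],[0,0,0]],[[0,0,0],[0,0,0]],[[0,0,0],[0,0,0]]])

```text
t: 6.25
tool_pos: [0.6089, -0.1842, 0.3288]
orientation: [-2.18, -2.261, 0.001]
force: [0.2, 0.4, -3.1]
opening: 0.0269
gripper_force: 45.0
```

Run:
```python
from h import *
goto(.611,-.185,.130,2)
snap('top','t2');snap('side','s2'); snap('wrist','w2')
a=load('top0');p=load('t2')[0]; q=load('s2')[0]; w=load('w2')[0]
c=np.hstack([cv2.resize(p[150:300,260:450],(0,0),fx=2,fy=2),cv2.resize(q[190:340,180:370],(0,0),fx=2,fy=2)])
c=np.vstack([c,cv2.resize(w,(373,280))[:, :].copy() if False else np.hstack([cv2.resize(w,(373,280)),np.zeros((280,c.shape[1]-373,3),np.uint8)])])
cv2.imwrite('pics/c2.png',c); print(c.shape)
```

```text
shift mm [-0.9138  2.0659 31.8019] yaw cur 2.093839551446944 turn rotvec [-0.0013 -0.0006  0.0016] t 6.25 F [ 0.2104  0.4304 -3.1105]
(580, 760, 3)
```

View pics/c2.png

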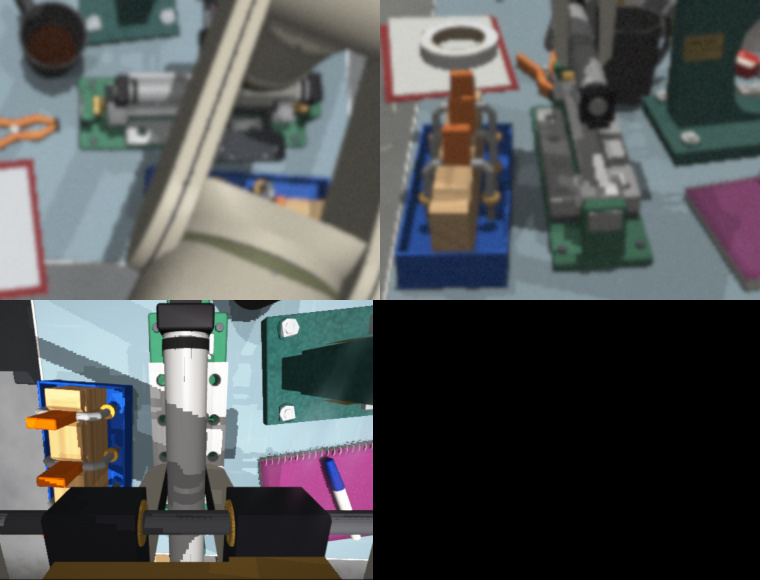

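Run:
```python
from h import *
s=st()
for n in ('w2','t2','s2'):
    W=cloud(n); z=W[...,2]
    m=np.isfinite(z)&(abs(W[...,0]-.611)<.03)&(W[...,1]>-.36)&(W[...,1]<0)&(z>.125)&(z<.19)
    u=m&(W[...,1]>-.10)&(W[...,1]<-.02)
    c=W[u]; print(n,m.sum(),u.sum(),'+end: x',np.percentile(c[:,0],[1,50,99]),'ymax',np.percentile(c[:,1],[98,99.5]) ,'z',np.percentile(c[:,2],[5,50,95]))
    v=m&(W[...,1]<-.25); c=W[v]
    if v.sum()>5: print('  -end: x',np.percentile(c[:,0],[1,50,99]),'ymin',np.percentile(c[:,1],[.5,2]),'z',np.percentile(c[:,2],[5,50,95]))
# tube axis in wrist
W=cloud('w2');z=W[...,2]
m=np.isfinite(z)&(abs(W[...,0]-.611)<.02)&(z>.13)&(z<.185)
for y in np.arange(-.15,-.05,.01):
    c=W[m&(abs(W[...,1]-y)<.005)]
    if len(c): print(round(y,3),np.percentile(c[:,0],[2,98]).mean(),np.percentile(c[:,0],[2,98]),np.percentile(c[:,2],97))
```

```text
{'t': np.float64(6.4), 'q': array([-0.3744,  0.2713,  1.4663, -0.    ,  1.404 , -0.4104]), 'tool_pos': array([ 0.6092, -0.1843,  0.3297]), 'orientation': array([-2.181 , -2.2611,  0.0001]), 'force': array([-0.3179,  0.1091, -2.9636]), 'opening': np.float64(0.0271), 'gripper_force': np.float64(44.996)}
w2 25817 6687 +end: x [0.5912 0.6067 0.6216] ymax [-0.0651 -0.0642] z [0.1591 0.1687 0.1706]
  -end: x [0.5993 0.6006 0.6266] ymin [-0.2531 -0.253 ] z [0.1553 0.1585 0.1601]
t2 714 251 +end: x [0.5887 0.6022 0.6191] ymax [-0.0613 -0.061 ] z [0.1423 0.1667 0.1712]
  -end: x [0.5967 0.6067 0.6272] ymin [-0.3039 -0.294 ] z [0.1524 0.1676 0.1717]
s2 1238 50 +end: x [0.604  0.6137 0.6207] ymax [-0.0771 -0.0764] z [0.161  0.1685 0.171 ]
  -end: x [0.5977 0.6126 0.6292] ymin [-0.3073 -0.3061] z [0.1413 0.1604 0.17  ]
-0.15 0.6091761635042534 [0.5961 0.6222] 0.16829324862535688
-0.14 0.6088222824707399 [0.596  0.6217] 0.16830492894243465
-0.13 0.6083952843154969 [0.5954 0.6214] 0.16844051554494535
-0.12 0.607879365537642 [0.5949 0.6209] 0.1683961835376787
-0.11 0.60771182091144 [0.5948 0.6207] 0.16835033209810168
-0.1 0.6071853134511178 [0.5942 0.6201] 0.16847881468687587
-0.09 0.6065922749643553 [0.5927 0.6205] 0.16961953335768518
-0.08 0.6066310033890265 [0.5916 0.6216] 0.17105864598060874
-0.07 0.6066005765388887 [0.5921 0.6212] 0.17081308502626863
-0.06 0.6063286465305914 [0.5969 0.6157] 0.14512094732185638
```

Run:
```python
from h import *
for n in('w2','t2'):
    W=cloud(n);z=W[...,2];m=np.isfinite(z)&(abs(W[...,0]-.609)<.008)
    print(n,[(round(y,3),int(1e4*np.max(z[q]))) for y in np.arange(-.09,-.03,.002) if (q:=m&(abs(W[...,1]-y)<.0012)&(z<.18)).any()])
    if n=='t2': print(n,[(round(y,3),int(1e4*np.max(z[q]))) for y in np.arange(-.32,-.26,.002) if (q:=m&(abs(W[...,1]-y)<.002)&(z<.19)).any()])
w=load('w2')[0]; cv2.imwrite('pics/w2c.png',cv2.resize(w[0:270,200:380],None,fx=2.2,fy=2.2,interpolation=cv2.INTER_CUBIC))
```

```text
w2 [(np.float64(-0.09), 1701), (np.float64(-0.088), 1693), (np.float64(-0.086), 1712), (np.float64(-0.084), 1715), (np.float64(-0.082), 1716), (np.float64(-0.08), 1713), (np.float64(-0.078), 1720), (np.float64(-0.076), 1719), (np.float64(-0.074), 1714), (np.float64(-0.072), 1709), (np.float64(-0.066), 1463), (np.float64(-0.064), 1453)]
t2 [(np.float64(-0.09), 1703), (np.float64(-0.088), 1703), (np.float64(-0.086), 1690), (np.float64(-0.084), 1706), (np.float64(-0.082), 1718), (np.float64(-0.08), 1718), (np.float64(-0.078), 1714), (np.float64(-0.076), 1704), (np.float64(-0.074), 1728), (np.float64(-0.072), 1717), (np.float64(-0.07), 1641), (np.float64(-0.068), 1465), (np.float64(-0.066), 1464), (np.float64(-0.064), 1463), (np.float64(-0.062), 1463), (np.float64(-0.06), 1467), (np.float64(-0.058), 661), (np.float64(-0.056), 661), (np.float64(-0.054), 720), (np.float64(-0.052), 720), (np.float64(-0.05), 748), (np.float64(-0.048), 742), (np.float64(-0.046), 731), (np.float64(-0.044), 743), (np.float64(-0.042), 743), (np.float64(-0.04), 732), (np.float64(-0.038), 713), (np.float64(-0.036)
[... 186 characters left out ...]
12), 703), (np.float64(-0.31), 658), (np.float64(-0.308), 658), (np.float64(-0.306), 1435), (np.float64(-0.304), 1478), (np.float64(-0.302), 1478), (np.float64(-0.3), 576), (np.float64(-0.298), 573), (np.float64(-0.296), 1680), (np.float64(-0.294), 1723), (np.float64(-0.292), 1725), (np.float64(-0.29), 1725), (np.float64(-0.288), 1717), (np.float64(-0.286), 1715), (np.float64(-0.284), 1721), (np.float64(-0.282), 1722), (np.float64(-0.28), 1722), (np.float64(-0.278), 1693), (np.float64(-0.276), 1693), (np.float64(-0.274), 1700), (np.float64(-0.272), 1700), (np.float64(-0.27), 1705), (np.float64(-0.268), 1705), (np.float64(-0.266), 1634), (np.float64(-0.264), 1624), (np.float64(-0.262), 1624)]
```

View pics/w2c.png

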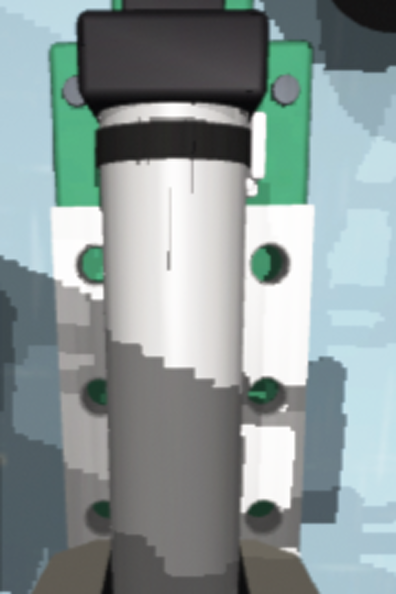

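Run:
```python
from h import *
p,d,T,k=load('w2')
pp=[]
for r in [((98,265),(270,264)),((102,392),(266,392)),((104,517),(263,517))]:
    A,B=[ray(T,k,200+u/2.2-.3,v/2.2-.3,.04) for u,v in r]; print(A,B,(A+B)/2,np.linalg.norm(A-B))
    pp.append((A+B)/2)
# extrapolate to center: stations at +69,+23,-23 
print(np.array(pp).mean(0)+ -.023*np.array([-.035,.9994,0]))
goto(.611,-.185,.130,2)
```

```text
[ 0.5817 -0.1168  0.04  ] [ 0.6403 -0.1143  0.04  ] [ 0.611  -0.1156  0.04  ] 0.05869108240875669
[ 0.5835 -0.1607  0.04  ] [ 0.642  -0.1586  0.04  ] [ 0.6127 -0.1596  0.04  ] 0.058531574715390826
[ 0.5847 -0.208   0.04  ] [ 0.6441 -0.2059  0.04  ] [ 0.6144 -0.207   0.04  ] 0.05942275303265237
[ 0.6135 -0.1837  0.04  ]
shift mm [-0.7192  1.8109 32.6857] yaw cur 2.06520612341539 turn rotvec [-0.0001  0.      0.0011] t 6.4 F [-0.3179  0.1091 -2.9636]
```

>>> apply_moves(series=[[[-0.9,3,0],[0,0,0]],[[0,0,10],[0,0,0]],[[0,0,15],[0,0,0]],[[0,0,15],[0,0,0]],[[0,0,12],[0,0,0]],[[0,0,8],[0,0,0]],[[0,0,4],[0,0,0]],[[0,0,4],[0,0,0]],[[0,0,3],[0,0,0]],[[0,0,2],[0,0,0]],[[0,0,0],[0,0,0]],[[0,0,0],[0,0,0]]])

```text
t: 7.4
tool_pos: [0.6124, -0.1857, 0.2573]
orientation: [2.182, 2.259, 0.001]
force: [-0.5, -0.0, -3.5]
opening: 0.0268
gripper_force: 45.0
```

Run:
```python
from h import *
st()
snap('wrist','w3');snap('side','s3');snap('top','t3')
w=load('w3')[0];q=load('s3')[0];t=load('t3')[0]
c=np.hstack([cv2.resize(w[0:270,190:390],(400,540)),np.vstack([cv2.resize(q[190:325,225:325],(400,270),interpolation=cv2.INTER_CUBIC)[:, :],cv2.resize(t[170:237,290:390+0],(400,270),interpolation=cv2.INTER_CUBIC)])])
cv2.imwrite('pics/c3.png',c)
```

```text
{'t': np.float64(7.4), 'q': array([-0.3745,  0.345 ,  1.5149,  0.    ,  1.2809, -0.4095]), 'tool_pos': array([ 0.6124, -0.1857,  0.2573]), 'orientation': array([2.1818, 2.2594, 0.0005]), 'force': array([-0.5304, -0.0274, -3.4768]), 'opening': np.float64(0.0268), 'gripper_force': np.float64(44.996)}
```

View pics/c3.png

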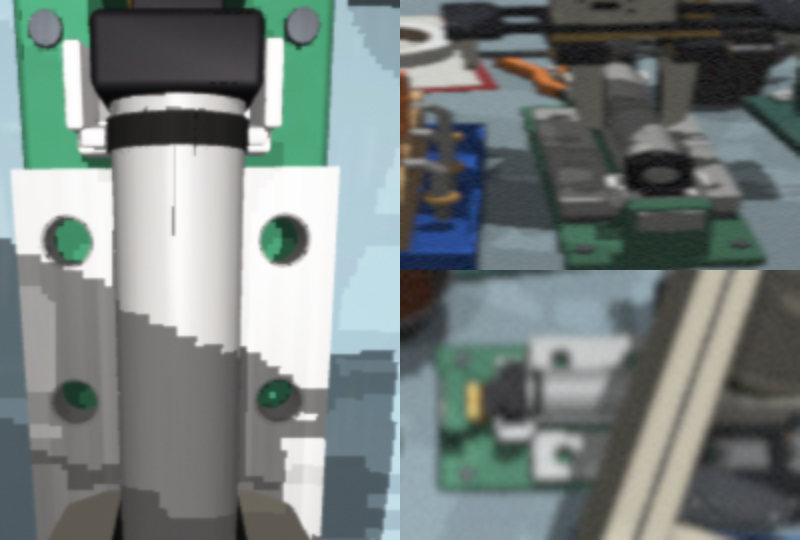

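Aligned: in the wrist view the block sits between the white cheeks (columns 80–265). Next I lower it and press.

>>> apply_moves(series=[[[0,0,2],[0,0,0]],[[0,0,2],[0,0,0]],[[0,0,2],[0,0,0]],[[0,0,2],[0,0,0]],[[0,0,2],[0,0,0]],[[0,0,2],[0,0,0]],[[0,0,0],[0,0,0]]], newtons=60)

```text
t: 8.13
tool_pos: [0.613, -0.1858, 0.2471]
orientation: [2.18, 2.258, 0.002]
force: [-2.7, 2.9, 10.6]
opening: 0.027
gripper_force: 60.0
```

>>> apply_moves(series=[[[0,0,2],[0,0,0]],[[0,0,2],[0,0,0]],[[0,0,2],[0,0,0]],[[0,0,2],[0,0,0]],[[0,0,1.5],[0,0,0]],[[0,0,1.5],[0,0,0]],[[0,0,1],[0,0,0]],[[0,0,0],[0,0,0]]])

```text
t: 8.8
tool_pos: [0.6132, -0.1858, 0.2352]
orientation: [2.18, 2.258, 0.002]
force: [-2.0, 2.2, 9.3]
opening: 0.0267
gripper_force: 60.0
```

>>> apply_moves(series=[[[0,0,1.5],[0,0,0]],[[0,0,1.5],[0,0,0]],[[0,0,1],[0,0,0]],[[0,0,0],[0,0,0]],[[0,0,0],[0,0,0]],[[0,0,0],[0,0,0]],[[0,0,0],[0,0,0]],[[0,0,0],[0,0,0]],[[0,0,0],[0,0,0]],[[0,0,0],[0,0,0]],[[0,0,0],[0,0,0]]])

```text
t: 9.72
tool_pos: [0.6132, -0.1859, 0.2313]
orientation: [2.18, 2.258, 0.002]
force: [-2.3, 1.9, 10.0]
opening: 0.0266
gripper_force: 60.0
```

Run:
```python
from h import *
st()
snap('wrist','w4'); snap('top','t4')
for n in('w4','t4'):
    W=cloud(n);z=W[...,2];m=np.isfinite(z)&(abs(W[...,0]-.610)<.006)
    print(n,[(round(y,3),int(1e4*np.median(z[q]))) for y in np.arange(-.11,-.03,.003) if (q:=m&(abs(W[...,1]-y)<.0015)&(z<.1)).any()])
    if n=='t4': print(n,[(round(y,3),int(1e4*np.median(z[q]))) for y in np.arange(-.33,-.26,.003) if (q:=m&(abs(W[...,1]-y)<.002)&(z<.1)).any()])
w=load('w4')[0];t=load('t4')[0]
c=np.hstack([cv2.resize(w[0:270,190:390],(400,540)),np.vstack([cv2.resize(t[170:237,350:450],(400,270),interpolation=cv2.INTER_CUBIC),cv2.resize(t[170:237,290:390+0],(400,270),interpolation=cv2.INTER_CUBIC)])])
cv2.imwrite('pics/c4.png',c)
```

```text
{'t': np.float64(9.7167), 'q': array([-0.3743,  0.3746,  1.5289,  0.0001,  1.2345, -0.4096]), 'tool_pos': array([ 0.6132, -0.1859,  0.2313]), 'orientation': array([2.1796, 2.2579, 0.0023]), 'force': array([-2.2692,  1.9168,  9.9583]), 'opening': np.float64(0.0266), 'gripper_force': np.float64(60.0136)}
w4 [(np.float64(-0.11), 690), (np.float64(-0.107), 692), (np.float64(-0.104), 691), (np.float64(-0.101), 690), (np.float64(-0.098), 691), (np.float64(-0.095), 700), (np.float64(-0.092), 700), (np.float64(-0.089), 691), (np.float64(-0.086), 713), (np.float64(-0.083), 716), (np.float64(-0.08), 716), (np.float64(-0.077), 716), (np.float64(-0.074), 710), (np.float64(-0.068), 515)]
t4 [(np.float64(-0.11), 700), (np.float64(-0.107), 705), (np.float64(-0.104), 700), (np.float64(-0.101), 701), (np.float64(-0.098), 695), (np.float64(-0.095), 710), (np.float64(-0.092), 702), (np.float64(-0.089), 687), (np.float64(-0.086), 707), (np.float64(-0.083), 729), (np.float64(-0.08), 738), (np.float64(-0.077), 718), (np.float64(-0.074), 689), (np.float64(-0.071), 471), (np.float64(-0.068), 509), (np.float
[... 155 characters left out ...]
.float64(-0.047), 734), (np.float64(-0.044), 715), (np.float64(-0.041), 700), (np.float64(-0.038), 221), (np.float64(-0.035), -23), (np.float64(-0.032), -2)]
t4 [(np.float64(-0.321), 730), (np.float64(-0.318), 708), (np.float64(-0.315), 544), (np.float64(-0.312), 500), (np.float64(-0.309), 593), (np.float64(-0.306), 569), (np.float64(-0.303), 556), (np.float64(-0.297), 732), (np.float64(-0.294), 730), (np.float64(-0.291), 729), (np.float64(-0.288), 721), (np.float64(-0.285), 717), (np.float64(-0.282), 678), (np.float64(-0.279), 693), (np.float64(-0.276), 640), (np.float64(-0.273), 651), (np.float64(-0.27), 668), (np.float64(-0.267), 629), (np.float64(-0.264), 573), (np.float64(-0.261), 258)]
```

View pics/c4.png

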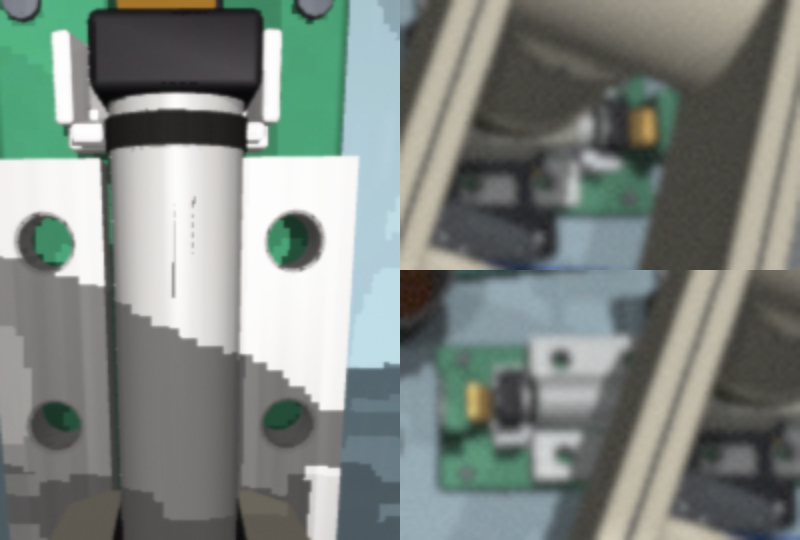

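The left latch's brass reaches over to the block, and the tube top is at about 69–70 mm, so it is pressed past the catch. I'll ease up 3 mm and see whether the latches hold.

>>> apply_moves(series=[[[0,0,0],[0,0,0]],[[0,0,0],[0,0,0]],[[0,0,0],[0,0,0]],[[0,0,0],[0,0,0]],[[0,0,-1],[0,0,0]],[[0,0,-1],[0,0,0]],[[0,0,-1],[0,0,0]],[[0,0,0],[0,0,0]],[[0,0,0],[0,0,0]],[[0,0,0],[0,0,0]]])

```text
t: 10.65
tool_pos: [0.6132, -0.1859, 0.2338]
orientation: [2.18, 2.258, 0.002]
force: [-0.9, 0.1, 8.6]
opening: 0.0267
gripper_force: 60.0
```

>>> apply_moves(series=[[[0,0,-0.5],[0,0,0]],[[0,0,-0.5],[0,0,0]],[[0,0,0],[0,0,0]],[[0,0,0],[0,0,0]],[[0,0,0],[0,0,0]]])

```text
t: 11.07
tool_pos: [0.6131, -0.1858, 0.2338]
orientation: [2.18, 2.258, 0.002]
force: [5.0, -0.1, 3.4]
opening: 0.0268
gripper_force: 60.0
```

Force fell with the pose held: latched. Now I open the gripper and rise.

>>> apply_moves(series=[[[0,0,0],[0,0,0]],[[0,0,0],[0,0,0]],[[0,0,0],[0,0,0]],[[0,0,0],[0,0,0]],[[0,0,0],[0,0,0]],[[0,0,0],[0,0,0]],[[0,0,0],[0,0,0]],[[0,0,0],[0,0,0]],[[0,0,0],[0,0,0]],[[0,0,0],[0,0,0]]], claw=0.6)

```text
t: 11.9
tool_pos: [0.6122, -0.1856, 0.2328]
orientation: [2.182, 2.26, -0.0]
force: [-1.1, -0.1, -0.2]
opening: 0.056
gripper_force: 0.0
```

>>> apply_moves(series=[[[0,0,-10],[0,0,0]],[[0,0,-20],[0,0,0]],[[0,0,-30],[0,0,0]],[[0,0,-35],[0,0,0]],[[0,0,-35],[0,0,0]],[[0,-10,-20],[0,0,0]],[[0,-20,0],[0,0,0]],[[0,-30,0],[0,0,0]],[[0,-30,0],[0,0,0]],[[0,-30,0],[0,0,0]],[[0,0,0],[0,0,0]],[[0,0,0],[0,0,0]]])

```text
t: 12.9
tool_pos: [0.4912, -0.1898, 0.3836]
orientation: [2.183, 2.258, 0.001]
force: [0.7, -0.3, 0.6]
opening: 0.0558
gripper_force: 0.0
```

Run:
```python
from h import *
goto(.4854,-.151,.145,-88)
for c in('top','side','wrist'): snap(c,c+'5')
t=load('top5')[0];q=load('side5')[0];w=load('wrist5')[0]
c=np.vstack([np.hstack([cv2.resize(t[170:290,290:450],(400,300),interpolation=cv2.INTER_CUBIC),cv2.resize(q[210:330,180:340],(400,300),interpolation=cv2.INTER_CUBIC)]),np.hstack([cv2.resize(w,(400,300)),np.zeros((300,400,3),np.uint8)])])
cv2.imwrite('pics/c5.png',c)
```

```text
shift mm [39.0568 -4.5213 71.6236] yaw cur 1.9399116349961978 turn rotvec [ 0.0012 -0.0004  1.5697] t 12.9 F [ 0.6838 -0.3127  0.5821]
```

View pics/c5.png

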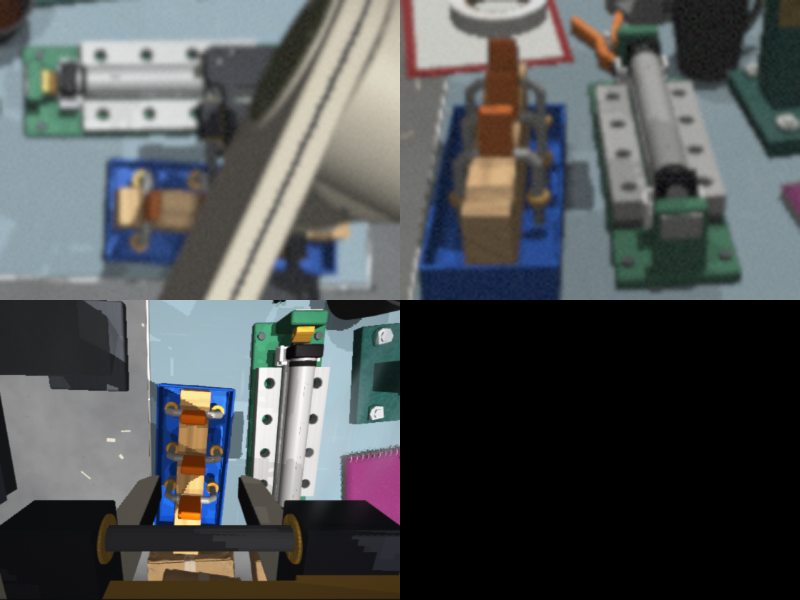

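The roller is down with both latches in (top crop: brass at (47,82); side crop: level). The three U-bolts hang in the bin.

```bash
cat >> h.py <<'E'
def tabs(fn,zmin=.108,show=True):
    p=load(fn)[0]; W=cloud(fn); z=W[...,2]; h=cv2.cvtColor(p,cv2.COLOR_BGR2HSV)
    m=np.isfinite(z)&(z>zmin)&(z<.135)&(W[...,0]>.42)&(W[...,0]<.56)&(W[...,1]<-.08)&(W[...,1]>-.36)
    n,l,s,_=cv2.connectedComponentsWithStats(m.astype(np.uint8))
    for i in range(1,n):
        if s[i,4]<15: continue
        c=W[l==i]; top=c[c[:,2]>np.percentile(c[:,2],95)-.004]
        r=cv2.minAreaRect(top[:,:2].astype(np.float32))
        print(fn,s[i,4],'rect',np.array(r[0]),np.array(r[1]),round(r[2],1),'ztop',np.percentile(c[:,2],97),'med',np.median(top,0))
E
python3 - <<'E'
from h import *
for f in('wrist5','top5','side5','top0'): tabs(f)
W=cloud('top5');z=W[...,2];m=np.isfinite(z)&(z<.12)
for y in np.arange(-.08,-.2,-.02): print(round(y,2),np.max(z[m&(abs(W[...,0]-.609)<.01)&(abs(W[...,1]-y)<.005)]))
E
```

```text
wrist5 550 rect [ 0.4868 -0.1537] [0.0102 0.026 ] 87.4 ztop 0.11960074929836449 med [ 0.4868 -0.1534  0.1183]
wrist5 539 rect [ 0.4884 -0.2078] [0.0105 0.026 ] 87.8 ztop 0.11931996215589362 med [ 0.4882 -0.207   0.1181]
wrist5 532 rect [ 0.4856 -0.2612] [0.0101 0.0255] 89.1 ztop 0.11938034446676431 med [ 0.4851 -0.2604  0.1181]
top5 58 rect [ 0.4848 -0.1531] [0.0089 0.0251] 84.5 ztop 0.1222107375678359 med [ 0.486  -0.1524  0.1198]
side5 79 rect [ 0.4863 -0.1554] [0.0118 0.0234] 87.4 ztop 0.11969595528431821 med [ 0.4873 -0.1567  0.1188]
side5 94 rect [ 0.4867 -0.2097] [0.0101 0.0264] 76.0 ztop 0.11999276777143282 med [ 0.4874 -0.2114  0.1185]
side5 107 rect [ 0.4849 -0.263 ] [0.0109 0.0247] 85.7 ztop 0.11966253989606664 med [ 0.4856 -0.2647  0.1186]
top0 58 rect [ 0.4849 -0.153 ] [0.0085 0.0241] 83.8 ztop 0.12230158983627971 med [ 0.4859 -0.1523  0.1195]
top0 60 rect [ 0.4874 -0.207 ] [0.0075 0.0225] 89.3 ztop 0.12227933648749459 med [ 0.4873 -0.2083  0.1195]
top0 62 rect [ 0.4845 -0.2602] [0.0091 0.0228] 89.0 ztop 0.12184017019101163 med [ 0.4864 -0.2602  0.1194]
-0.08 0.07986865593045456
-0.1 0.07659811747455825
-0.12 0.07665534354305759
-0.14 0.07675728944021354
-0.16 0.07603812000344401
-0.18 0.07485300788714344
```

>>> apply_moves(series=[[[36,-4,0],[0,0,0]],[[0,0,0],[0,0,-0.124]],[[0,0,0],[0,0,-0.124]],[[0,0,0],[0,0,-0.124]],[[0,0,0],[0,0,-0.124]],[[0,0,0],[0,0,-0.124]],[[0,0,0],[0,0,-0.124]],[[0,0,0],[0,0,-0.124]],[[0,0,0],[0,0,-0.124]],[[0,0,0],[0,0,-0.124]],[[0,0,0],[0,0,-0.124]],[[0,0,0],[0,0,-0.124]]], claw=0.32)

```text
t: 14.05
tool_pos: [0.4881, -0.1539, 0.383]
orientation: [0.259, 3.131, 0.0]
force: [-0.3, -0.8, 0.9]
opening: 0.0299
gripper_force: 0.0
```

>>> apply_moves(series=[[[0,0,0],[0,0,-0.124]],[[0,0,20],[0,0,0]],[[0,0,20],[0,0,0]],[[0,0,0],[0,0,0]],[[0,0,0],[0,0,0]],[[0,0,0],[0,0,0]]])

```text
t: 14.55
tool_pos: [0.4877, -0.154, 0.3437]
orientation: [0.075, 3.14, -0.0]
force: [-0.5, 0.8, -0.5]
opening: 0.03
gripper_force: 0.0
```

Run:
```python
from h import *
goto(.487,-.1537,.107,87.4)
snap('wrist','w6'); tabs('w6'); snap('side','s6'); tabs('s6')
```

```text
shift mm [ 0.7598  0.3136 69.7213] yaw cur 87.27742110517958 turn rotvec [-0.0002  0.0006 -0.0021] t 14.55 F [-0.5322  0.7645 -0.4716]
w6 659 rect [ 0.4863 -0.154 ] [0.0095 0.0261] 87.6 ztop 0.1195419829925897 med [ 0.4854 -0.1538  0.1183]
w6 890 rect [ 0.4847 -0.2614] [0.0107 0.0258] 88.2 ztop 0.11929805415265722 med [ 0.4842 -0.2605  0.1182]
w6 763 rect [ 0.4879 -0.2077] [0.0101 0.0259] 88.2 ztop 0.11949928578649827 med [ 0.4869 -0.2072  0.1182]
s6 82 rect [ 0.4864 -0.1554] [0.0231 0.0106] 5.3 ztop 0.12025473411367749 med [ 0.4854 -0.1568  0.1189]
s6 92 rect [ 0.4872 -0.2097] [0.0112 0.0243] 86.6 ztop 0.12007297580617957 med [ 0.4876 -0.2108  0.1186]
s6 108 rect [ 0.4849 -0.2635] [0.0108 0.0243] 87.8 ztop 0.11966170624995053 med [ 0.4858 -0.2644  0.1184]
```

>>> apply_moves(series=[[[0.8,0.2,20],[0,0,0]],[[0,0,20],[0,0,0]],[[0,0,15],[0,0,0]],[[0,0,10],[0,0,0]],[[0,0,5],[0,0,0]],[[0,0,0],[0,0,0]],[[0,0,0],[0,0,0]]])

```text
t: 15.23
tool_pos: [0.4866, -0.1539, 0.2736]
orientation: [0.075, 3.14, -0.001]
force: [0.1, -0.2, -0.4]
opening: 0.0298
gripper_force: 0.0
```

>>> apply_moves(series=[[[0,0,0],[0,0,0]],[[0,0,0],[0,0,0]],[[0,0,0],[0,0,0]],[[0,0,0],[0,0,0]],[[0,0,0],[0,0,0]],[[0,0,0],[0,0,0]],[[0,0,0],[0,0,0]],[[0,0,0],[0,0,0]],[[0,0,0],[0,0,0]]], claw=0, newtons=30)

```text
t: 15.98
tool_pos: [0.4865, -0.1538, 0.2735]
orientation: [0.075, 3.14, -0.0]
force: [-1.1, 1.3, 6.0]
opening: 0.0099
gripper_force: 30.0
```

>>> apply_moves(series=[[[0,0,-5],[0,0,0]],[[0,0,-15],[0,0,0]],[[0,0,-20],[0,0,0]],[[0,0,-25],[0,0,0]],[[0,0,-25],[0,0,0]],[[0,0,-25],[0,0,0]],[[0,0,-10],[0,0,0]],[[0,0,0],[0,0,0]],[[0,0,0],[0,0,0]]])

```text
t: 16.73
tool_pos: [0.4862, -0.1538, 0.3972]
orientation: [0.075, 3.141, -0.0]
force: [-0.6, 0.1, -1.0]
opening: 0.01
gripper_force: 30.0
```

Run:
```python
from h import *
goto(.613,-.208,.232,92)
```

```text
shift mm [-129.2871  -48.0845   -1.8182] yaw cur 87.25707731407171 turn rotvec [-0.0001  0.     -0.0828] t 16.7333 F [-0.6086  0.1472 -0.9723]
```

>>> apply_moves(series=[[[-10,0,0],[0,0,0]],[[-25,0,0],[0,0,0]],[[-30,-1,0],[0,0,0]],[[-30,0,0],[0,0,0]],[[-20,0,0],[0,0,0]],[[-11,0,0],[0,0,0]],[[0,0,5],[0,0,-0.0845]],[[0,0,5],[0,0,0]],[[0,0,0],[0,0,0]],[[0,0,0],[0,0,0]],[[0,0,0],[0,0,0]],[[0,0,0],[0,0,0]]])

```text
t: 17.73
tool_pos: [0.6117, -0.1608, 0.3879]
orientation: [-0.056, 3.141, -0.0]
force: [-1.3, -0.3, -1.0]
opening: 0.0097
gripper_force: 30.0
```

Run:
```python
from h import *
goto(.6122,-.1612,.22,92.1)
snap('wrist','w7'); snap('side','s7')
w=load('w7')[0];q=load('s7')[0]
c=np.vstack([np.hstack([cv2.resize(w,(560,420)),np.zeros((420,240,3),np.uint8)])]); c[:300,560:]=cv2.resize(q[180:330,210:330],(240,300))
cv2.imwrite('pics/c7.png',c)
```

```text
shift mm [-0.4564 -0.3988  0.852 ] yaw cur 92.03301033576216 turn rotvec [-0.0001  0.0001 -0.0012] t 17.7333 F [-1.2814 -0.3213 -0.9734]
```

View pics/c7.png

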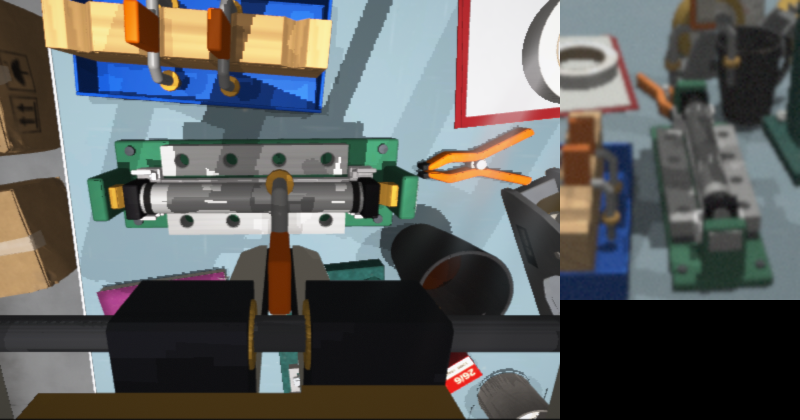

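Run:
```python
from h import *
p,d,T,k=load('w7'); W=cloud('w7'); z=W[...,2]
for u,v in [(181,160),(231,160),(279,159),(327,159)]: print('hole',ray(T,k,u,v,.04))
g=cv2.cvtColor(p,cv2.COLOR_BGR2GRAY)
b=g[150:172,165:345]; 
m=np.isfinite(z)&(z>.11)&(z<.2)&(W[...,0]>.55)&(W[...,0]<.605)&(W[...,1]>-.19)&(W[...,1]<-.13)
c=W[m]; print(len(c)); 
for lo in np.arange(.11,.2,.01):
    q=c[(c[:,2]>=lo)&(c[:,2]<lo+.01)]
    if len(q)>5: print(round(lo,2),len(q),'x',np.percentile(q[:,0],[2,98]),'y',np.percentile(q[:,1],[2,98]),'ymid',np.percentile(q[:,1],[2,98]).mean())
cv2.imwrite('pics/w7c.png',cv2.resize(p[130:260,150:360],None,fx=3.5,fy=3.5,interpolation=cv2.INTER_CUBIC))
```

```text
hole [ 0.5857 -0.2546  0.04  ]
hole [ 0.584  -0.2075  0.04  ]
hole [ 0.5815 -0.1623  0.04  ]
hole [ 0.5799 -0.1171  0.04  ]
1276
0.15 377 x [0.573 0.587] y [-0.1702 -0.1541] ymid -0.16213898237901656
0.16 47 x [0.577  0.5805] y [-0.1665 -0.1583] ymid -0.16236051016961772
0.17 55 x [0.5771 0.5804] y [-0.1663 -0.1578] ymid -0.1620793152240659
0.18 212 x [0.5772 0.5856] y [-0.1662 -0.158 ] ymid -0.16210546209680288
0.19 583 x [0.5824 0.5993] y [-0.1662 -0.1576] ymid -0.161894458322894
```

View pics/w7c.png

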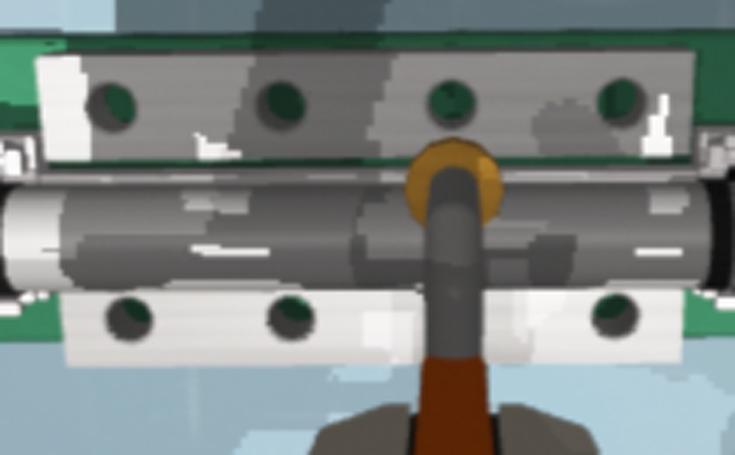

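The front leg's collar is at (279,184) and the target hole at (279,160). They agree within about 0.5 mm in x and y, so I'm lowering.

>>> apply_moves(series=[[[0,0,10],[0,0,0]],[[0,0,20],[0,0,0]],[[0,0,20],[0,0,0]],[[0,0,15],[0,0,0]],[[0,0,10],[0,0,0]],[[0,0,5],[0,0,0]],[[0,0,4],[0,0,0]],[[0,0,4],[0,0,0]],[[0,0,4],[0,0,0]],[[0,0,0],[0,0,0]]])

```text
t: 18.67
tool_pos: [0.612, -0.1608, 0.2955]
orientation: [-0.058, 3.141, -0.0]
force: [-0.6, -0.4, -2.1]
opening: 0.0103
gripper_force: 30.0
```

>>> apply_moves(series=[[[0,0,4],[0,0,0]],[[0,0,4],[0,0,0]],[[0,0,4],[0,0,0]],[[0,0,2],[0,0,0]],[[0,0,0],[0,0,0]]])

```text
t: 19.08
tool_pos: [0.6117, -0.1607, 0.2809]
orientation: [0.058, -3.14, -0.001]
force: [0.3, -0.0, -1.3]
opening: 0.01
gripper_force: 30.0
```

>>> apply_moves(series=[[[0,0,1],[0,0,0]],[[0,0,1],[0,0,0]],[[0,0,0.5],[0,0,0]],[[0,0,0],[0,0,0]],[[0,0,0],[0,0,0]]])

```text
t: 19.5
tool_pos: [0.612, -0.1608, 0.2793]
orientation: [-0.058, 3.141, 0.0]
force: [0.1, 1.0, -0.9]
opening: 0.0098
gripper_force: 30.0
```

>>> apply_moves(series=[[[0,0,0],[0,0,0]],[[0,0,0],[0,0,0]],[[0,0,0],[0,0,0]],[[0,0,0],[0,0,0]],[[0,0,0],[0,0,0]],[[0,0,0],[0,0,0]]], claw=0.3)

```text
t: 20.0
tool_pos: [0.612, -0.1608, 0.2793]
orientation: [-0.058, 3.141, -0.0]
force: [-0.5, 0.5, 0.8]
opening: 0.0277
gripper_force: 0.0
```

>>> apply_moves(series=[[[0,0,-10],[0,0,0]],[[0,0,-20],[0,0,0]],[[0,0,-25],[0,0,0]],[[0,0,-15],[0,0,0]],[[10,0,0],[0,0,0.04]],[[25,-10,0],[0,0,0.04]],[[30,-15,0],[0,0,0]],[[30,-15,0],[0,0,0]],[[25,-7,0],[0,0,0]],[[5,0,0],[0,0,0]],[[0,0,0],[0,0,0]],[[0,0,0],[0,0,0]]])

```text
t: 21.0
tool_pos: [0.4859, -0.2041, 0.3502]
orientation: [0.069, 3.139, -0.001]
force: [-0.3, -0.6, 0.6]
opening: 0.0281
gripper_force: 0.0
```

```bash
cat >> h.py <<'E'
def seated(fn):
    W=cloud(fn); z=W[...,2]
    m=np.isfinite(z)&(z>.105)&(z<.14)&(abs(W[...,0]-.612)<.025)&(W[...,1]<-.1)&(W[...,1]>-.28)
    n,l,s,_=cv2.connectedComponentsWithStats(m.astype(np.uint8))
    for i in range(1,n):
        if s[i,4]>15: c=W[l==i]; print(fn,'seated?',s[i,4],np.median(c,0),'ztop',np.percentile(c[:,2],97))
E
python3 - <<'E'
from h import *
goto(.488,-.2078,.107,88)
snap('wrist','w8'); snap('side','s8'); snap('top','t8')
for f in('w8','s8','t8'): tabs(f);seated(f)
E
```

```text
shift mm [-2.1686 -3.5618 76.2397] yaw cur 87.49074205625209 turn rotvec [-0.0004  0.0018 -0.0089] t 21.0 F [-0.277  -0.644   0.6111]
w8 723 rect [ 0.4851 -0.2615] [0.0102 0.0266] 88.9 ztop 0.11950008994414338 med [ 0.4842 -0.2612  0.1182]
w8 607 rect [ 0.4877 -0.208 ] [0.0092 0.0256] 87.5 ztop 0.11970425635467492 med [ 0.4869 -0.2078  0.1183]
s8 94 rect [ 0.4874 -0.2102] [0.0238 0.0097] 0.4 ztop 0.1195755169817044 med [ 0.4875 -0.2114  0.1186]
s8 103 rect [ 0.4852 -0.2635] [0.0105 0.0246] 85.5 ztop 0.12018479812693753 med [ 0.4857 -0.2647  0.1187]
s8 seated? 125 [ 0.6118 -0.1656  0.1166] ztop 0.12432898215738163
t8 seated? 67 [ 0.6093 -0.1587  0.1226] ztop 0.12589812505177786
```

U-bolt A is seated (tab top 124 mm). Next is B.

>>> apply_moves(series=[[[-1.9,-3.7,20],[0,0,0]],[[0,0,20],[0,0,0]],[[0,0,20],[0,0,0]],[[0,0,10],[0,0,0]],[[0,0,6],[0,0,0]],[[0,0,0],[0,0,0]],[[0,0,0],[0,0,0]]])

```text
t: 21.73
tool_pos: [0.4877, -0.2079, 0.2737]
orientation: [0.067, 3.141, -0.0]
force: [0.4, 0.4, 0.1]
opening: 0.0279
gripper_force: 0.0
```

>>> apply_moves(series=[[[0,0,0],[0,0,0]],[[0,0,0],[0,0,0]],[[0,0,0],[0,0,0]],[[0,0,0],[0,0,0]],[[0,0,0],[0,0,0]],[[0,0,0],[0,0,0]],[[0,0,0],[0,0,0]],[[0,0,0],[0,0,0]],[[0,0,0],[0,0,0]]], claw=0)

```text
t: 22.48
tool_pos: [0.4876, -0.2079, 0.2742]
orientation: [0.068, 3.139, -0.0]
force: [0.0, 2.8, 5.9]
opening: 0.0096
gripper_force: 30.0
```

>>> apply_moves(series=[[[0,0,-5],[0,0,0]],[[0,0,-15],[0,0,0]],[[0,0,-20],[0,0,0]],[[0,0,-25],[0,0,0]],[[0,0,-25],[0,0,0]],[[0,0,-25],[0,0,0]],[[0,0,-10],[0,0,0]],[[0,0,0],[0,0,0]],[[0,0,0],[0,0,0]]])

```text
t: 23.23
tool_pos: [0.4872, -0.208, 0.3978]
orientation: [0.068, 3.141, -0.0]
force: [-0.4, -0.2, -1.4]
opening: 0.0098
gripper_force: 30.0
```

Run:
```python
from h import *
goto(.6138,-.2070,.22,92.1)
```

```text
shift mm [-126.4653    6.4864   10.8258] yaw cur 87.51173200034276 turn rotvec [-0.0003  0.0002 -0.0801] t 23.2333 F [-0.4494 -0.1866 -1.3804]
```

>>> apply_moves(series=[[[-10,0.5,0],[0,0,0]],[[-25,1,0],[0,0,0]],[[-30,1,0],[0,0,0]],[[-30,2,0],[0,0,0]],[[-20,1,0],[0,0,0]],[[-11.5,1,0],[0,0,0]],[[0,0,5],[0,0,-0.08]],[[0,0,5],[0,0,0]],[[0,0,0],[0,0,0]],[[0,0,0],[0,0,0]],[[0,0,0],[0,0,0]],[[0,0,0],[0,0,0]]])

```text
t: 24.23
tool_pos: [0.6136, -0.207, 0.3883]
orientation: [-0.056, 3.141, -0.0]
force: [0.8, -1.7, -0.7]
opening: 0.0099
gripper_force: 30.0
```

```bash
cat >> h.py <<'E'
def legvs(fn,y0,pair):
    """front leg axis vs. predicted front hole (dark blob refined in the wrist picture)"""
    p,d,T,k=load(fn); W=cloud(fn); z=W[...,2]
    m=np.isfinite(z)&(z>.11)&(z<.2)&(W[...,0]>.55)&(W[...,0]<.605)&(abs(W[...,1]-y0)<.025)
    c=W[m]; leg=c[(c[:,2]>.16)&(c[:,2]<.18)]; col=c[(c[:,2]>.148)&(c[:,2]<.16)]
    print('leg',np.percentile(leg[:,0],2)+.0045,np.percentile(leg[:,1],[2,98]).mean(),'collar',np.percentile(col[:,0],2)+.009,np.percentile(col[:,1],[2,98]).mean())
    h=np.array(pair+[.04,1.]); q=T@h; u,v=k[0]*q[0]/q[2]+k[2],k[1]*q[1]/q[2]+k[3]
    g=cv2.cvtColor(p,cv2.COLOR_BGR2GRAY); a,b=int(round(u)),int(round(v)); w=g[b-9:b+10,a-9:a+10].astype(float)
    t=np.percentile(w,75)*.75; mm=(w<t)&(np.hypot(*np.mgrid[-9:10,-9:10])<9); vv,uu=np.nonzero(mm)
    print('pred',u,v,'blob',uu.mean()-9+a,vv.mean()-9+b,mm.sum(),'hole',ray(T,k,uu.mean()-9+a,vv.mean()-9+b,.04))
E
python3 - <<'E'
from h import *
goto(.6138,-.2070,.22,92.1)
snap('wrist','w9')
legvs('w7',-.161,[.5815,-.1623])
legvs('w9',-.207,[.5840,-.2075])
E
```

```text
shift mm [-0.2317 -0.0302  1.3404] yaw cur 92.02847505534926 turn rotvec [-0.0001  0.0001 -0.0012] t 24.2333 F [ 0.8428 -1.6574 -0.6902]
leg 0.5815280235260244 -0.1621710271968741 collar 0.5819819685782749 -0.16213172237493087
pred 279.03344440582174 158.9786194915708 blob 278.53374233128835 159.4723926380368 163 hole [ 0.582  -0.1628  0.04  ]
leg 0.583617448089247 -0.2082484885416676 collar 0.5840450774917524 -0.20810274784855032
pred 280.0545296454824 159.6552589009564 blob 278.8074534161491 159.54037267080744 161 hole [ 0.5839 -0.2087  0.04  ]
```

Alignment is within 0.5 mm, so I'm lowering B.

>>> apply_moves(series=[[[0,-0.3,10],[0,0,0]],[[0,0,20],[0,0,0]],[[0,0,20],[0,0,0]],[[0,0,15],[0,0,0]],[[0,0,10],[0,0,0]],[[0,0,5],[0,0,0]],[[0,0,4],[0,0,0]],[[0,0,4],[0,0,0]],[[0,0,4],[0,0,0]],[[0,0,0],[0,0,0]]])

```text
t: 25.12
tool_pos: [0.6139, -0.2072, 0.2961]
orientation: [-0.058, 3.141, -0.0]
force: [-0.0, 0.9, -0.7]
opening: 0.01
gripper_force: 30.0
```

>>> apply_moves(series=[[[0,0,4],[0,0,0]],[[0,0,4],[0,0,0]],[[0,0,4],[0,0,0]],[[0,0,2],[0,0,0]],[[0,0,1],[0,0,0]],[[0,0,1],[0,0,0]],[[0,0,0.5],[0,0,0]],[[0,0,0],[0,0,0]],[[0,0,0],[0,0,0]]])

```text
t: 25.87
tool_pos: [0.6139, -0.2072, 0.2799]
orientation: [-0.058, 3.141, -0.0]
force: [-1.4, 0.4, -1.8]
opening: 0.0098
gripper_force: 30.0
```

>>> apply_moves(series=[[[0,0,0],[0,0,0]],[[0,0,0],[0,0,0]],[[0,0,0],[0,0,0]],[[0,0,0],[0,0,0]],[[0,0,0],[0,0,0]],[[0,0,0],[0,0,0]]], claw=0.3)

```text
t: 26.37
tool_pos: [0.6139, -0.2072, 0.2798]
orientation: [-0.058, 3.141, -0.0]
force: [0.0, -0.3, -0.1]
opening: 0.0278
gripper_force: 0.0
```

>>> apply_moves(series=[[[0,0,-10],[0,0,0]],[[0,0,-20],[0,0,0]],[[0,0,-25],[0,0,0]],[[0,0,-15],[0,0,0]],[[13,-5,0],[0,0,0]],[[25,-10,0],[0,0,0]],[[32,-12,0],[0,0,0]],[[32,-12,0],[0,0,0]],[[25,-9,0],[0,0,0]],[[3,-1,0],[0,0,0.06]],[[0,0,0],[0,0,0]],[[0,0,0],[0,0,0]]])

```text
t: 27.37
tool_pos: [0.4858, -0.2611, 0.3508]
orientation: [0.036, 3.14, -0.001]
force: [0.2, 0.0, -0.2]
opening: 0.0278
gripper_force: 0.0
```

Run:
```python
from h import *
goto(.4855,-.2617,.107,88.6)
snap('wrist','w10'); snap('side','s10')
for f in('w10','s10'): tabs(f);seated(f)
```

```text
shift mm [ 0.4134 -0.5488 76.7512] yaw cur 88.69777574610949 turn rotvec [-0.0006  0.0014  0.0017] t 27.3667 F [ 0.1805  0.0072 -0.1919]
w10 626 rect [ 0.4847 -0.262 ] [0.0099 0.0259] 89.0 ztop 0.11942321363754448 med [ 0.4846 -0.2617  0.1183]
s10 102 rect [ 0.4849 -0.2628] [0.0121 0.0245] 87.0 ztop 0.11989969007710066 med [ 0.4858 -0.2651  0.1184]
s10 seated? 129 [ 0.6118 -0.1656  0.1161] ztop 0.12450683289457193
s10 seated? 133 [ 0.6138 -0.2121  0.1166] ztop 0.12465962328220756
```

B is seated. Next is C.

>>> apply_moves(series=[[[0.8,-0.8,20],[0,0,0]],[[0,0,20],[0,0,0]],[[0,0,20],[0,0,0]],[[0,0,10],[0,0,0]],[[0,0,6.5],[0,0,0]],[[0,0,0],[0,0,0]],[[0,0,0],[0,0,0]]])

```text
t: 28.05
tool_pos: [0.4854, -0.2616, 0.2737]
orientation: [0.035, 3.141, -0.0]
force: [-0.1, -0.1, -0.0]
opening: 0.0281
gripper_force: 0.0
```

>>> apply_moves(series=[[[0,0,0],[0,0,0]],[[0,0,0],[0,0,0]],[[0,0,0],[0,0,0]],[[0,0,0],[0,0,0]],[[0,0,0],[0,0,0]],[[0,0,0],[0,0,0]],[[0,0,0],[0,0,0]],[[0,0,0],[0,0,0]],[[0,0,0],[0,0,0]]], claw=0)

```text
t: 28.8
tool_pos: [0.4853, -0.2618, 0.2742]
orientation: [0.037, 3.14, -0.001]
force: [-0.3, 2.2, 5.8]
opening: 0.0097
gripper_force: 30.0
```

>>> apply_moves(series=[[[0,0,-5],[0,0,0]],[[0,0,-15],[0,0,0]],[[0,0,-20],[0,0,0]],[[0,0,-25],[0,0,0]],[[0,0,-25],[0,0,0]],[[0,0,-25],[0,0,0]],[[0,0,-10],[0,0,0]],[[0,0,0],[0,0,0]],[[0,0,0],[0,0,0]]])

```text
t: 29.55
tool_pos: [0.4849, -0.2617, 0.3978]
orientation: [0.037, 3.141, -0.0]
force: [-0.4, -0.3, -0.9]
opening: 0.01
gripper_force: 30.0
```

Run:
```python
from h import *
goto(.6155,-.2530,.22,92.1)
```

```text
shift mm [-130.35     11.7937   10.8087] yaw cur 88.66310804729983 turn rotvec [-0.0002  0.0002 -0.06  ] t 29.55 F [-0.4494 -0.2777 -0.9148]
```

>>> apply_moves(series=[[[-10,1,0],[0,0,0]],[[-25,2,0],[0,0,0]],[[-30,3,0],[0,0,0]],[[-30,3,0],[0,0,0]],[[-22,2,0],[0,0,0]],[[-13.3,0.8,0],[0,0,0]],[[0,0,5],[0,0,-0.06]],[[0,0,5],[0,0,0]],[[0,0,0],[0,0,0]],[[0,0,0],[0,0,0]],[[0,0,0],[0,0,0]],[[0,0,0],[0,0,0]]])

```text
t: 30.55
tool_pos: [0.6152, -0.2531, 0.3884]
orientation: [-0.056, 3.141, -0.0]
force: [0.2, 0.7, -0.7]
opening: 0.0097
gripper_force: 30.0
```

Run:
```python
from h import *
goto(.6155,-.2530,.22,92.1)
snap('wrist','w11')
legvs('w11',-.254,[.5857,-.2546])
```

```text
shift mm [-0.2628  0.0565  1.4319] yaw cur 92.03621615021382 turn rotvec [-0.0001  0.0002 -0.0011] t 30.55 F [ 0.192   0.7184 -0.7481]
leg 0.5847073025577088 -0.2542145920004701 collar 0.5852108326756558 -0.25406973383979636
pred 278.98034419676054 159.62424815248278 blob 278.53205128205127 159.6602564102564 156 hole [ 0.5857 -0.255   0.04  ]
```

>>> apply_moves(series=[[[-0.5,-0.3,10],[0,0,0]],[[0,0,20],[0,0,0]],[[0,0,20],[0,0,0]],[[0,0,15],[0,0,0]],[[0,0,10],[0,0,0]],[[0,0,5],[0,0,0]],[[0,0,4],[0,0,0]],[[0,0,4],[0,0,0]],[[0,0,4],[0,0,0]],[[0,0,0],[0,0,0]]])

```text
t: 31.43
tool_pos: [0.616, -0.2533, 0.2961]
orientation: [-0.057, 3.141, -0.0]
force: [-0.9, 0.2, -0.9]
opening: 0.01
gripper_force: 30.0
```

>>> apply_moves(series=[[[0,0,4],[0,0,0]],[[0,0,4],[0,0,0]],[[0,0,4],[0,0,0]],[[0,0,2],[0,0,0]],[[0,0,1],[0,0,0]],[[0,0,1],[0,0,0]],[[0,0,0.5],[0,0,0]],[[0,0,0],[0,0,0]],[[0,0,0],[0,0,0]]])

```text
t: 32.18
tool_pos: [0.6161, -0.2532, 0.2799]
orientation: [-0.058, 3.141, -0.0]
force: [-0.2, 0.8, -1.9]
opening: 0.0094
gripper_force: 30.0
```

Now I release, withdraw up and well away to the +y side, and check everything.

>>> apply_moves(series=[[[0,0,0],[0,0,0]],[[0,0,0],[0,0,0]],[[0,0,0],[0,0,0]],[[0,0,0],[0,0,0]],[[0,0,0],[0,0,0]],[[0,0,0],[0,0,0]]], claw=0.3)

```text
t: 32.68
tool_pos: [0.616, -0.2532, 0.2798]
orientation: [-0.058, 3.141, -0.0]
force: [-0.5, -0.1, -0.4]
opening: 0.0279
gripper_force: 0.0
```

>>> apply_moves(series=[[[0,0,-10],[0,0,0]],[[0,0,-20],[0,0,0]],[[0,0,-30],[0,0,0]],[[0,0,-30],[0,0,0]],[[0,0,-30],[0,0,0]],[[20,0,-10],[0,0,0]],[[30,0,0],[0,0,0]],[[30,20,0],[0,0,0]],[[30,25,0],[0,0,0]],[[20,35,0],[0,0,0]],[[0,38,0],[0,0,0]],[[0,38,0],[0,0,0]]])

```text
t: 33.68
tool_pos: [0.4789, -0.1013, 0.4109]
orientation: [-0.054, 3.14, -0.001]
force: [2.2, 1.0, -0.1]
opening: 0.0278
gripper_force: 0.0
```

>>> apply_moves(series=[[[0,38,0],[0,0,0]],[[0,38,0],[0,0,0]],[[0,38,0],[0,0,0]],[[0,38,0],[0,0,0]],[[0,38,0],[0,0,0]],[[0,38,0],[0,0,0]],[[0,38,0],[0,0,0]],[[0,38,0],[0,0,0]],[[0,0,0],[0,0,0]],[[0,0,0],[0,0,0]],[[0,0,0],[0,0,0]],[[0,0,0],[0,0,0]]])

```text
t: 34.68
tool_pos: [0.4694, 0.2008, 0.4101]
orientation: [-0.056, 3.141, -0.001]
force: [-0.2, -0.4, 0.3]
opening: 0.028
gripper_force: 0.0
```

Run:
```python
from h import *
st()
snap('top','t12');snap('side','s12')
for f in('t12','s12'): seated(f); tabs(f)
t=load('t12')[0];q=load('s12')[0]
c=np.hstack([cv2.resize(t[130:290,230:443],(400,300),interpolation=cv2.INTER_CUBIC),cv2.resize(q[190:340,180:380],(400,300),interpolation=cv2.INTER_CUBIC)])
cv2.imwrite('pics/c12.png',c)
```

```text
{'t': np.float64(34.6833), 'q': array([ 0.3039, -0.1159,  1.7259, -0.0004,  1.5313, -1.3025]), 'tool_pos': array([0.4694, 0.2008, 0.4101]), 'orientation': array([-0.056 ,  3.1408, -0.0005]), 'force': array([-0.2297, -0.426 ,  0.3292]), 'opening': np.float64(0.028), 'gripper_force': np.float64(0.0)}
t12 seated? 64 [ 0.6084 -0.1587  0.1228] ztop 0.12676149921464397
t12 seated? 71 [ 0.6119 -0.2045  0.1228] ztop 0.12628285691958957
t12 seated? 77 [ 0.6136 -0.2502  0.1225] ztop 0.12582241886621728
s12 seated? 123 [ 0.6118 -0.1653  0.1165] ztop 0.12467277207399306
s12 seated? 132 [ 0.6138 -0.2119  0.1165] ztop 0.12414534364025134
s12 seated? 148 [ 0.6145 -0.2584  0.1161] ztop 0.12394772228180198
```

View pics/c12.png

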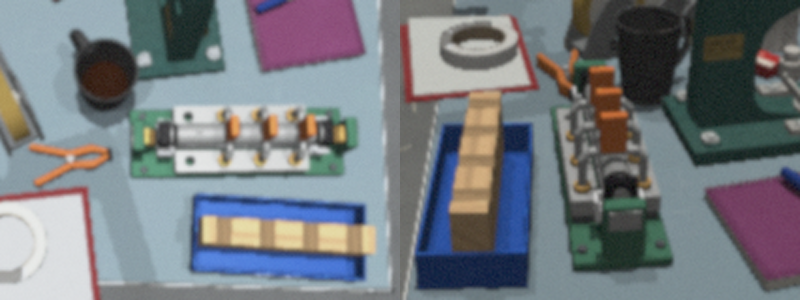

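The crops show three U-bolts seated upright astride the latched roller, with tabs at (235,126), (270,126) and (309,126). The bin is empty and the bystanders have not moved.

```bash
python3 -c "
from plant import robot
print(robot.close_job())"
```

```text
the job is handed in; nothing more can be done
None
```

The roller is latched down and all three U-bolts are seated on the rails, with the mug, clamp and tape left where they were; I handed the job in at about 35 s of the 200 s limit, and no verdict was returned.

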